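# Shift the filter changer's lever into the third slot

## Robot

A 7-joint arm with a two-finger parallel gripper is mounted at the origin on the work surface. World frame = base frame: x ahead of the robot, y to its left, z up, the work surface at z = 0. Lengths are in mm, angles in degrees, forces in N, time in s.
With the tool pointing down it reaches from about 350 to 900 mm from the base axis. Payload 19.9 kg.
Tool frame: the origin (TCP) lies midway between the tips of the shut fingers; the grasp point (between the pads) lies 19 mm behind it; z points along the fingers, y is the line along which they close (so a half turn about z gives the same grasp; the last joint's range is limited). The gripper opens to 94 mm and grips with 3 to 60 N. Pads are 16 mm wide; open, the fingers measure 119 mm over their backs; the gripper's body (75 mm by 177 mm) begins 78 mm behind the grasp point.
Start: joints at [-72.966, 23.915, -0.59, 92.452, 0.269, 63.638, -3.037], TCP at [207.711, 589.453, 205.425] pointing down, gripper open.
Joint ranges: [-161.28, 161.28], [-22.2, 115.67], [-73.04, 71.86], [3.21, 147.25], [-68.34, 248.33], [10.77, 114.83], [-161.83, 161.83]. Speed limits (degrees/s): [108.29, 108.29, 136.94, 136.94, 172.46, 172.46, 172.46].

## Interface

Orientations are given as a 3x3 rotation matrix whose columns are the frame's x, y, z axes.
In Python, from bench import bot gives the robot as it stands.
- The arm moves only by the tool jog_arm, never from a script. Its argument "rows" is text: rows parted by semicolons, each of 7 numbers parted by spaces: the shift along the tool's x, y, z in m, then the turn, a rotation vector about the tool's x, y, z in rad, then the closure, from -1 (fully open) to 1 (shut). In form: dx dy dz ax ay az jaw; .... A call has 1 to 5 rows; each row is the pose to reach, as a shift and turn from the pose commanded when the call began, along the tool's axes at that moment; what a row does not reach only later rows make up. A row lasts 1/8 s, in which the tool goes at most 62.5 mm and 10.7 degrees, less where a joint would pass 70% of its speed; a pose out of reach is approached as far as the arm can. A call with a gripper value outside its range is refused whole. The fingers move at their own pace and stop on an object; the grip force is fixed at half the most. Time passes only in rows, so rows that repeat a pose let the fingers close. It gives the time, the measured TCP pose, the force, the opening and the grip force at its end, in the units of the state.
- bot.observe(): the state, without advancing time (a new reading comes with each control period).
- bot.grab_frame(name): name is "side" or "top"; returns the picture (480x640x3 uint8, blue, green, red); there is no depth.
- bot.camera_model(name): a dict with "camera_matrix" (3x3 intrinsics, pixels), "world_to_cam" (4x4, takes a point from world to camera coordinates). Camera axes: x right, y down, z forward; pixel columns grow to the right and rows downward; lengths in mm; the calibration is good to about 2 mm. A picture is of the moment at which its call begins. camera_model takes no time and is no camera call.
- bot.hand_in(): hands the job in; it is judged then, once.
The state is a dict: "time_s": time; "q": joint angles; "joint_velocities": joint speeds; "joint_efforts": joint torques, N m; "ee_pos": TCP position; "tcp_rot": TCP orientation; "force": force on the tool from outside, world axes, zero at the start; "moment": the same for the moment, N m; "finger_gap": finger opening in mm; "gripper_force": force on a finger pad.
Only numpy, scipy, OpenCV 4.12 (cv2) and the standard library are available. Lean on these libraries where they do the work, as an engineer would, in place of code of your own. Each camera call takes 0.05 s, during which the arm holds its last target. There are 200 camera calls.

## Task

Put the filter changer on the optics breadboard into its third position. Pushing its upright black handle with the fingertips or the outside of the fingers, bring the lever to the H-shaped gate's cross passage, push it across to the right-hand lane, then push it forward, away from the robot, until it is fully home in slot 3 (the far right end of the gate, marked with three dots), and let go. Only push: never pinch the handle between the fingers, and leave everything else where it stands.

Things in the scene. Friction and masses are not known exactly. Their poses are not given: they have to be found in the camera images.
- selector: the filter changer: fixed black box, bare aluminium gate plate on top, 140 mm (x) by 130 mm (y), upper face 80 mm above the table; foot flange 180 by 140 mm; a 52 mm thick tube stub on its far side reaches 112 mm from the middle. Origin: centre of its underside, on the table. Its x axis points forward (away from the robot, turned by up to about 25 degrees), y left, z up. Loose things stand around it
- gate_centre (a point): centre of the H gate, at the plate's upper face. Two lanes along x at y = +22 mm (left, the lever starts in it) and -22 mm (right), each 14 mm wide; the 10 mm stem can go 24 mm forward and back in them. Only the cross passage along y at x = 0 joins them, 14 mm wide, its entry corners rounded by 6 mm. Slots: 1 far left, 2 near left, 3 far right, 4 near right, marked with 1 to 4 engraved dots
- slot3 (a point): end of slot 3, at the plate's upper face (80 mm above the table), where the stem's centre line passes (to within a few mm) when the lever is home there: 24 mm forward and 22 mm right of the gate's centre; axes as those of the filter changer
- handle (a point): centre of the handle, half-way up: an upright black grip, cross-shaped in plan, 28 mm over opposite faces, 50 mm tall; with its cap the top is 33 mm above this point. It sits on a 10 mm steel stem; the pivot is below the gate's centre, 13 mm above the table and 110 mm from this point along the stem. Upright, this point is 123 mm above the table, the grip's underside 98 mm. z points up the stem
- lever_across (a joint): sideways lean (rad), positive left: 0 mid passage, about +0.34 in the left lane, -0.34 in the right. Handle centre from the pivot, in the filter changer's axes: x = 110 mm sin(fore), y = 110 mm cos(fore) sin(across), z = 110 mm cos(fore) cos(across). Stiff hinge, no spring: 0.2 Nm friction (about 2 N at the handle), the lever stays where it is left
- lever_fore (a joint): forward lean (rad), positive forward (filter changer's +x): 0 in line with the cross passage (2 mm of play, about 0.03 rad either way, more at the rounded entry), about +0.35 home at the far end of a lane, -0.35 home at the near end. Starts anywhere in between, in the left lane. Stiff, no spring, like the other
- face_far: plain black raised face pad on the far (+x) side of the lever's handle, 14 mm wide and 50 mm tall, its outer surface 14 mm from the lever's centre line; the origin is the pad's middle, 12 mm from the lever's centre line
- face_near: plain black raised face pad on the near (-x, robot's) side of the lever's handle, 14 mm wide and 50 mm tall, its outer surface 14 mm from the lever's centre line; the origin is the pad's middle, 12 mm from the lever's centre line
- face_left: plain black raised face pad on the left (+y) side of the lever's handle, 14 mm wide and 50 mm tall, its outer surface 14 mm from the lever's centre line; the origin is the pad's middle, 12 mm from the lever's centre line
- face_right: plain black raised face pad on the right (-y) side of the lever's handle, 14 mm wide and 50 mm tall, its outer surface 14 mm from the lever's centre line; the origin is the pad's middle, 12 mm from the lever's centre line
- lens_tube: bystander, loose: upright black tube, 31 mm across, 52 mm tall; origin at its underside
- mirror_mount: bystander, loose: square black mirror mount on a steel post, 44 mm wide, 100 mm tall; origin at its underside
- filter_ring: bystander, loose: flat black ring, 31 mm across, 10 mm tall; origin at its underside
- hex_driver: bystander, loose: hand driver lying on the breadboard, black handle; origin under its middle
- cleaner: bystander, loose: small white bottle, 42 mm across, 110 mm tall; origin at its underside
- screw_tray: bystander, loose: grey tray with three compartments, 90 x 120 x 30 mm; origin at its underside
- knob_cap: bystander, loose: small open black cap, 44 mm across, 22 mm tall; origin at its underside

How it is judged:
By the outcome, as a careful person would: the job done as asked, in the order asked, and still so for the second after the job is handed in, with the robot touching nothing.
It also fails if it takes over 64 s, if anything falls off the work surface, if the arm or the gripper's body presses on something with over 40 N, if the wrist force passes 120 N, or if a joint passes its speed limit or range.

## Working session

There is one attempt and no reset: what is moved stays moved. The work goes in short steps, Python scripts to look and compute and a tool call to move; the robot and the scene stay as the last step left them, time stands still between calls to the robot, and variables do not carry over. Pictures are saved under pics/ and viewed, at most 10 in all, crops included, and the job is handed in when it is done.

Besides the shell and the picture viewer there is one more tool, called after ">>>" as name(argument=value, ...) on one line, values as JSON. jog_arm: Moves the arm, as the interface text tells. Its arguments: {"type":"object","properties":{"rows":{"type":"string"}},"required":["rows"]}

```bash
ls; mkdir -p pics; python3 - <<'E'
from bench import bot
import cv2,numpy as np
for n in("top","side"):
    im=bot.grab_frame(n); cv2.imwrite(f"pics/{n}0.png",im)
    c=bot.camera_model(n); print(n,c["camera_matrix"].tolist(),np.round(c["world_to_cam"],3).tolist())
s=bot.observe(); print(s["time_s"],s["ee_pos"],np.round(s["tcp_rot"],3).tolist(),s["force"],s["finger_gap"])
E
```

```text
pics
top [[525.0918147796064, 0.0, 314.9405162512138], [0.0, 525.0918147796064, 243.32974739916338], [0.0, 0.0, 1.0]] [[0.0, -1.0, -0.001, 23.335], [-0.996, -0.0, -0.093, 523.482], [0.093, 0.001, -0.996, 1279.433], [0.0, 0.0, 0.0, 1.0]]
side [[602.7170059580955, 0.0, 321.07006982039974], [0.0, 602.7170059580955, 245.108372889282], [0.0, 0.0, 1.0]] [[-0.925, 0.38, 0.004, 492.638], [0.208, 0.514, -0.832, -40.244], [-0.318, -0.769, -0.555, 1605.237], [0.0, 0.0, 0.0, 1.0]]
0.1 [207.66094869 589.1513793  204.92438566] [[-0.943, 0.332, -0.0], [0.332, 0.943, -0.001], [-0.0, -0.001, -1.0]] [0.56226015 0.0835724  0.10034741] 94.12039999862046
```

View pics/top0.png

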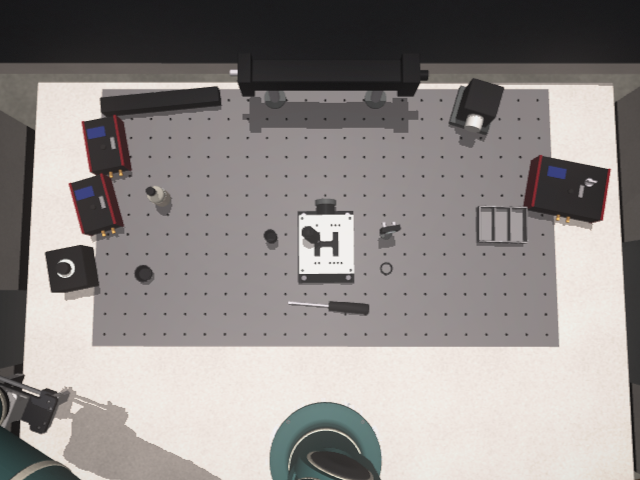

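View pics/side0.png

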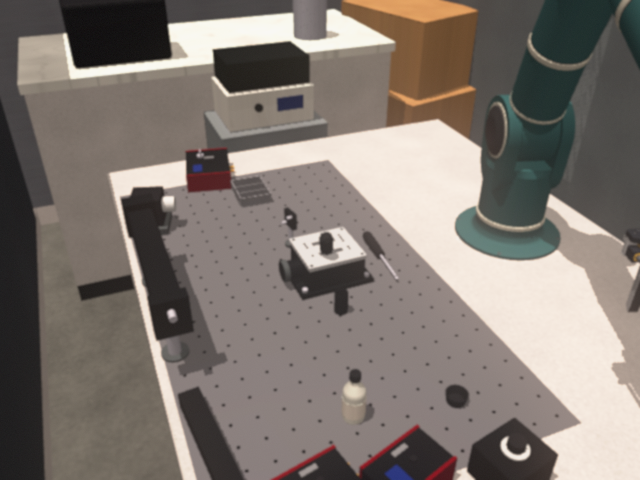

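The top view shows the plate spanning about (298,212)-(354,274), with the H at about (326,244) and the handle at about (309,233), so the lever leans forward in the left lane. In the side view the handle is at about (326,243). Next I'll measure the plate corners and the handle.

```bash
cat > h.py <<'E'
from bench import bot
import cv2,numpy as np
def ray(n,uv,z):
    c=bot.camera_model(n); K=np.array(c["camera_matrix"]); T=np.array(c["world_to_cam"])
    R,t=T[:3,:3],T[:3,3]; o=-R.T@t; d=R.T@np.linalg.inv(K)@np.array([uv[0],uv[1],1.])
    return o+d*(z-o[2])/d[2]
def proj(n,p):
    c=bot.camera_model(n); T=np.array(c["world_to_cam"]); q=np.array(c["camera_matrix"])@(T[:3,:3]@np.array(p,float)+T[:3,3]); return q[:2]/q[2]
def plate(im):
    m=(im.min(2)>200).astype(np.uint8); m[:190]=0;m[300:]=0;m[:,:270]=0;m[:,380:]=0
    cs,_=cv2.findContours(m,cv2.RETR_EXTERNAL,cv2.CHAIN_APPROX_NONE)
    c=max(cs,key=cv2.contourArea); w=np.array([ray("top",p[0],80)[:2] for p in cv2.convexHull(c)],np.float32)
    return cv2.minAreaRect(w)
E
python3 - <<'E'
from h import *
im=cv2.imread("pics/top0.png")
r=plate(im); print(r, cv2.boxPoints(r).tolist())
a=cv2.resize(im[200:290,285:365],None,fx=6,fy=6,interpolation=cv2.INTER_CUBIC)
b=cv2.resize(cv2.imread("pics/side0.png")[220:300,280:380],None,fx=5.5,fy=6,interpolation=cv2.INTER_CUBIC)
cv2.imwrite("pics/crop.png",a); 
b=cv2.imread("pics/side0.png")[215:305,275:385]; cv2.imwrite("pics/crops.png",cv2.resize(b,None,fx=6,fy=6,interpolation=cv2.INTER_CUBIC))
E
```

```text
((519.4293823242188, -3.1782760620117188), (143.01002502441406, 128.95755004882812), 0.17820888757705688) [[447.7241516113281, 61.077781677246094], [448.1252746582031, -67.87914276123047], [591.1346435546875, -67.43433380126953], [590.7335205078125, 61.52259063720703]]
```

View pics/crop.png

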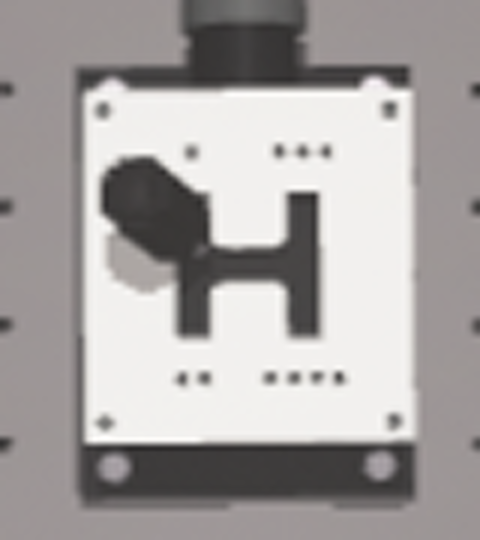

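View pics/crops.png

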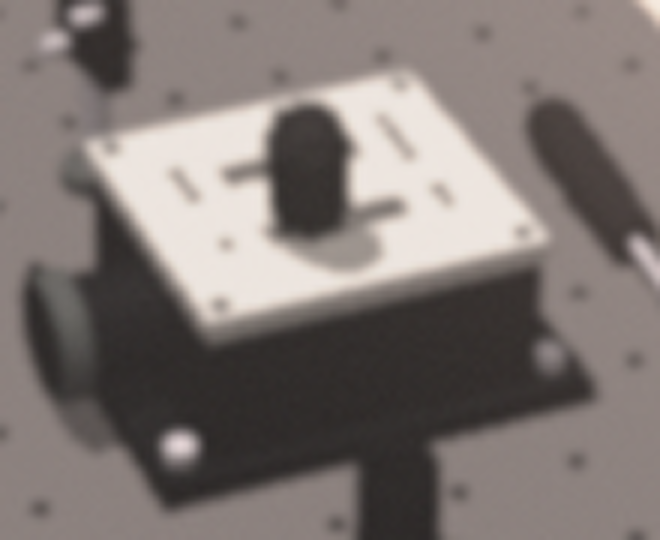

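The plate is turned by about 0° and the gate centre is near (519, -3). The lever leans forward and left, with its cap at about (308,231). I'll move above the far side of the handle with the fingers shut.

>>> jog_arm(rows="-0.558 -0.389 0 0 0 -0.339 1;-0.558 -0.389 0 0 0 -0.339 1;-0.558 -0.389 0 0 0 -0.339 1;-0.558 -0.389 0 0 0 -0.339 1;-0.558 -0.389 0 0 0 -0.339 1")

```text
time_s: 0.72
ee_pos: [390.7, 334.1, 205.4]
tcp_rot: [[-1.0, -0.0, -0.0], [-0.0, 1.0, -0.0], [0.0, -0.0, -1.0]]
force: [2.0, 0.9, -0.4]
finger_gap: 47.3
gripper_force: 0.0
```

```bash
python3 - <<'E'
from h import *
print("H ctr",ray("top",(285+248/6,200+264/6),80))
g=ray("top",(285+248/6,200+264/6),80); 
for f in(0,.1,.15,.2,.25,.35):
    s,a=143,.34
    p=[g[0]+s*np.sin(f),g[1]+s*np.cos(f)*np.sin(a),13+s*np.cos(f)*np.cos(a)]
    print(f,np.round(p),(proj("top",p)-[285,200])*6)
s=bot.observe();print(s["time_s"],s["ee_pos"],np.round(s["tcp_rot"],3).tolist())
E
```

```text
H ctr [516.70583129  -3.65098898  80.        ]
0 [517.  44. 148.] [124.42475244 247.45535994]
0.1 [531.  44. 147.] [125.16589095 209.75610743]
0.15 [538.  44. 146.] [126.03360128 191.22539687]
0.2 [545.  43. 145.] [127.22768151 172.98874163]
0.25 [552.  43. 144.] [128.74267737 155.10520277]
0.35 [566.  41. 140.] [132.70729479 120.62345324]
0.725 [390.72012828 334.09513967 205.43125144] [[-1.0, -0.0, -0.0], [-0.0, 1.0, -0.0], [0.0, -0.0, -1.0]]
```

>>> jog_arm(rows="-0.209 -0.297 0 0 0 0 1;-0.209 -0.297 0 0 0 0 1;-0.209 -0.297 0 0 0 0 1;-0.209 -0.297 0 0 0 0 1;-0.209 -0.297 0 0 0 0 1")

```text
time_s: 1.35
ee_pos: [570.6, 78.8, 205.4]
tcp_rot: [[-1.0, -0.001, -0.0], [-0.001, 1.0, -0.0], [0.0, -0.0, -1.0]]
force: [0.2, 0.9, 0.9]
finger_gap: 0.7
gripper_force: 0.0
```

>>> jog_arm(rows="0 0 0 0 0 0 1;0 0 0 0 0 0 1")

```text
time_s: 1.6
ee_pos: [569.4, 80.9, 205.1]
tcp_rot: [[-1.0, -0.0, -0.001], [-0.0, 1.0, 0.0], [0.001, 0.0, -1.0]]
force: [1.2, 0.1, 0.3]
finger_gap: 0.6
gripper_force: 0.0
```

>>> jog_arm(rows="-0.021 -0.043 0 0 0 0 1;-0.021 -0.043 0 0 0 0 1;-0.021 -0.043 0.05 0 0 0 1;-0.021 -0.043 0.097 0 0 0 1;-0.021 -0.043 0.097 0 0 0 1")

```text
time_s: 2.22
ee_pos: [588.4, 39.0, 106.1]
tcp_rot: [[-1.0, -0.002, -0.006], [-0.002, 1.0, -0.0], [0.006, -0.0, -1.0]]
force: [-0.5, 0.7, 0.2]
finger_gap: 0.6
gripper_force: 0.0
```

```bash
python3 - <<'E'
from h import *
a=bot.grab_frame("top")[190:290,270:380];b=bot.grab_frame("side")[180:310,270:400]
cv2.imwrite("pics/c2.png",np.hstack([cv2.resize(a,(440,400),interpolation=2),cv2.resize(b,(360,400),interpolation=2)]))
print(bot.observe()["ee_pos"])
E
```

```text
[591.09945026  38.50943607 109.8798825 ]
```

View pics/c2.png

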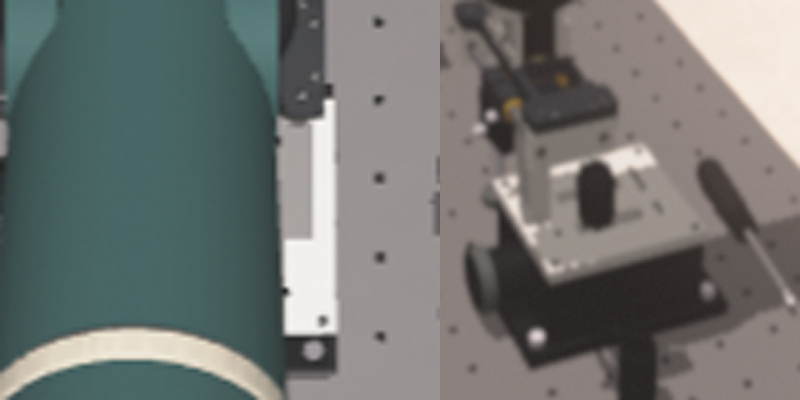

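The side view shows the shut fingers standing clear on the far side of the handle and level with it. Next I'll push it towards the robot.

>>> jog_arm(rows="0.012 0 0 0 0 0 1;0.02 0 0 0 0 0 1;0.026 0 0 0 0 0 1;0.03 0 0 0 0 0 1;0.034 0 0 0 0 0 1")

```text
time_s: 2.95
ee_pos: [557.0, 37.5, 108.8]
tcp_rot: [[-1.0, -0.0, 0.001], [-0.0, 1.0, 0.0], [-0.001, 0.0, -1.0]]
force: [2.2, 0.8, 0.9]
finger_gap: 0.5
gripper_force: 1.0
```

>>> jog_arm(rows="0.004 0 0 0 0 0 1;0.008 0 0 0 0 0 1;0.012 0 0 0 0 0 1;0.016 0 0 0 0 0 1;0.016 0 0 0 0 0 1")

```text
time_s: 3.58
ee_pos: [540.5, 37.4, 108.4]
tcp_rot: [[-1.0, -0.0, -0.0], [-0.0, 1.0, -0.0], [0.0, -0.0, -1.0]]
force: [1.3, -0.6, -1.1]
finger_gap: 0.6
gripper_force: 0.3
```

```bash
python3 - <<'E'
from h import *
b=bot.grab_frame("side")[200:310,270:380]
cv2.imwrite("pics/c3.png",cv2.resize(b,(600,600),interpolation=2))
s=bot.observe();print(s["ee_pos"],s["force"])
g=np.array([517.5,-3.5])
for f in(-.1,-.05,0,.05,.1,.15):   # cap centre prediction in crop pixels
    q=143;p=[g[0]+q*np.sin(f),g[1]+q*np.cos(f)*np.sin(.34),13+q*np.cos(f)*np.cos(.34)]
    print(f,((proj("side",p)-[270,200])*600/110).round())
E
```

```text
[540.53761238  37.42865065 108.38939889] [-0.42032298 -0.88297646  0.19614383]
-0.1 [388. 159.]
-0.05 [372. 161.]
0 [356. 164.]
0.05 [340. 168.]
0.1 [323. 173.]
0.15 [307. 178.]
```

View pics/c3.png

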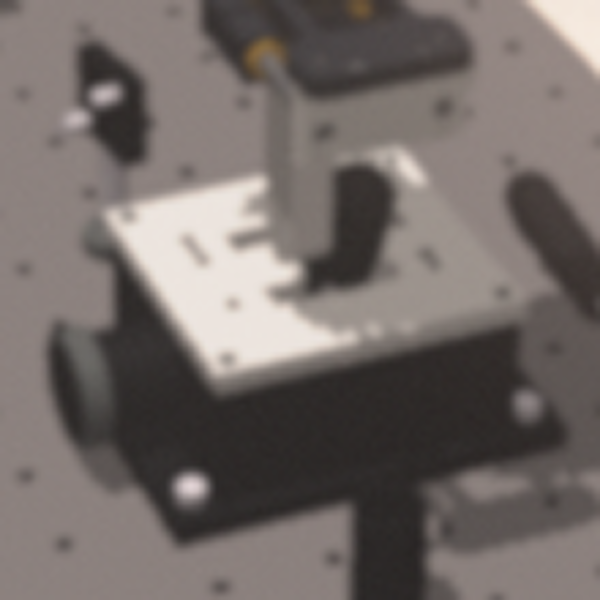

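The cap is at about (363,172), which matches a fore lean of about -0.02, so the lever is in line with the cross passage. Now I'll go round to its left side.

>>> jog_arm(rows="-0.022 0 0 0 0 0 1;-0.022 0.025 0 0 0 0 1;-0.022 0.052 0 0 0 0 1;-0.01 0.052 0 0 0 0 1;0.022 0.052 0 0 0 0 1")

```text
time_s: 4.25
ee_pos: [518.3, 88.9, 108.1]
tcp_rot: [[-1.0, 0.0, -0.0], [0.0, 1.0, -0.001], [0.0, -0.001, -1.0]]
force: [0.0, 0.4, 0.0]
finger_gap: 0.5
gripper_force: 0.0
```

>>> jog_arm(rows="0 0 0 0 0 0 1;0 -0.008 0 0 0 0 1;0 -0.014 0 0 0 0 1;0 -0.02 0 0 0 0 1;0 -0.026 0 0 0 0 1")

```text
time_s: 4.88
ee_pos: [519.1, 63.3, 108.5]
tcp_rot: [[-1.0, -0.0, 0.0], [-0.0, 1.0, 0.0], [-0.0, 0.0, -1.0]]
force: [0.0, 2.4, 1.7]
finger_gap: 0.4
gripper_force: 1.4
```

>>> jog_arm(rows="0 -0.006 0 0 0 0 1;0 -0.012 0 0 0 0 1;0 -0.018 0 0 0 0 1;0 -0.024 0 0 0 0 1;0 -0.024 0 0 0 0 1")

```text
time_s: 5.5
ee_pos: [518.7, 38.8, 108.4]
tcp_rot: [[-1.0, 0.001, -0.0], [0.001, 1.0, -0.0], [0.0, -0.0, -1.0]]
force: [-0.5, -0.0, 0.9]
finger_gap: 0.1
gripper_force: 0.1
```

```bash
python3 - <<'E'
from h import *
b=bot.grab_frame("side")[200:310,270:380]
cv2.imwrite("pics/c4.png",cv2.resize(b,(600,600),interpolation=2))
s=bot.observe();print(s["ee_pos"],s["force"])
g=np.array([517.5,-3.5])
for a in(.34,.2,.1,0,-.1,-.2,-.34):
    q=143;f=0;p=[g[0]+q*np.sin(f),g[1]+q*np.cos(f)*np.sin(a),13+q*np.cos(f)*np.cos(a)]
    print(a,((proj("side",p)-[270,200])*600/110).round())
E
```

```text
[518.7053182   39.09041905 108.39690448] [0.22807916 0.28450956 0.52861335]
0.34 [356. 164.]
0.2 [338. 130.]
0.1 [324. 109.]
0 [311.  90.]
-0.1 [297.  76.]
-0.2 [284.  64.]
-0.34 [267.  53.]
```

View pics/c4.png

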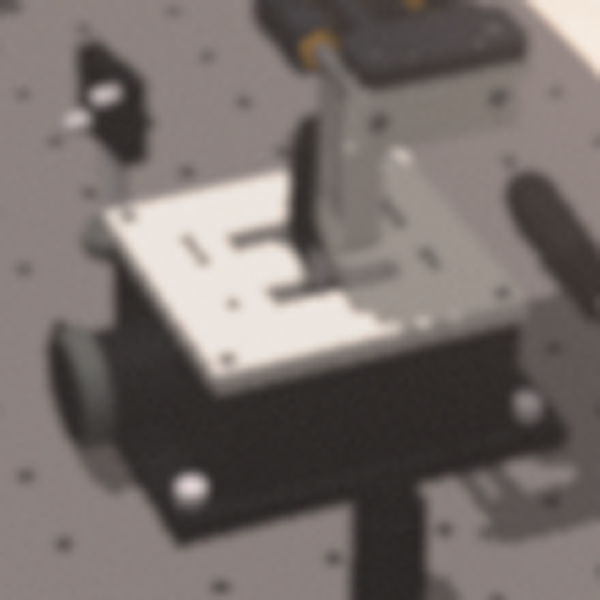

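The lever is leaning in the cross passage and pushes freely. I'll carry on to the right until the lane wall resists.

>>> jog_arm(rows="0 -0.006 0 0 0 0 1;0 -0.012 0 0 0 0 1;0 -0.018 0 0 0 0 1;0 -0.024 0 0 0 0 1;0 -0.03 0 0 0 0 1")

```text
time_s: 6.18
ee_pos: [518.9, 9.0, 108.5]
tcp_rot: [[-1.0, -0.0, 0.0], [-0.0, 1.0, -0.0], [-0.0, -0.0, -1.0]]
force: [0.6, 2.9, 1.2]
finger_gap: 0.8
gripper_force: 1.0
```

>>> jog_arm(rows="0 -0.004 0 0 0 0 1;0 -0.008 0 0 0 0 1;0 -0.012 0 0 0 0 1;0 -0.015 0 0 0 0 1;0 -0.015 0 0 0 0 1")

```text
time_s: 6.8
ee_pos: [518.8, -5.8, 108.5]
tcp_rot: [[-1.0, 0.0, -0.0], [0.0, 1.0, -0.0], [0.0, -0.0, -1.0]]
force: [0.6, 0.9, -0.8]
finger_gap: 0.2
gripper_force: 0.2
```

>>> jog_arm(rows="0 -0.002 0 0 0 0 1;0 -0.004 0 0 0 0 1;0 -0.004 0 0 0 0 1")

```text
time_s: 7.18
ee_pos: [518.8, -9.7, 108.5]
tcp_rot: [[-1.0, -0.0, 0.0], [-0.0, 1.0, -0.0], [-0.0, -0.0, -1.0]]
force: [0.8, 0.9, 0.2]
finger_gap: 0.2
gripper_force: 0.5
```

>>> jog_arm(rows="0 -0.002 0 0 0 0 1;0 -0.003 0 0 0 0 1;0 -0.003 0 0 0 0 1")

```text
time_s: 7.55
ee_pos: [518.8, -12.3, 108.4]
tcp_rot: [[-1.0, -0.0, -0.0], [-0.0, 1.0, 0.0], [0.0, 0.0, -1.0]]
force: [0.9, 3.7, -0.7]
finger_gap: 0.5
gripper_force: 1.6
```

```bash
python3 - <<'E'
from h import *
b=bot.grab_frame("side")[200:310,270:380]
cv2.imwrite("pics/c5.png",cv2.resize(b,(600,600),interpolation=2))
s=bot.observe();print(s["ee_pos"],s["force"])
E
```

```text
[518.82290446 -12.34130855 108.47892068] [-0.24401323  3.88956655 -0.64315629]
```

View pics/c5.png

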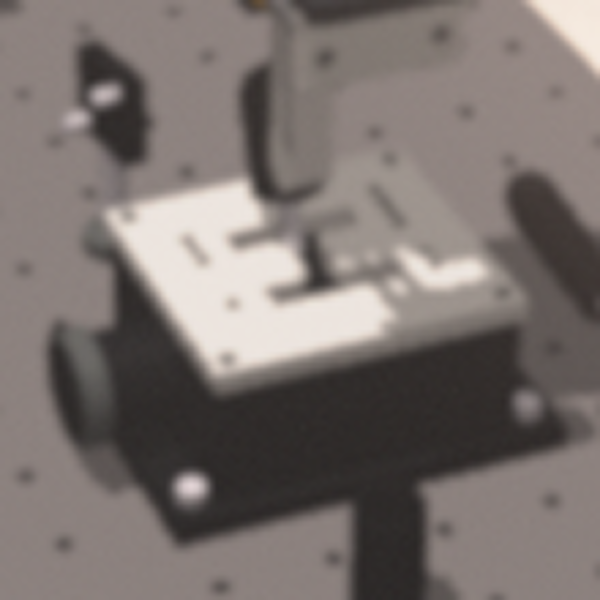

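The handle now leans right, with its cap at about (258,72), and the 3.9 N that remains suggests wall contact. I'll press a little more to confirm.

>>> jog_arm(rows="0 -0.002 0 0 0 0 1;0 -0.003 0 0 0 0 1;0 -0.003 0 0 0 0 1;0 -0.003 0 0 0 0 1")

```text
time_s: 8.1
ee_pos: [518.7, -13.7, 108.3]
tcp_rot: [[-1.0, -0.002, -0.0], [-0.002, 1.0, 0.002], [0.0, 0.002, -1.0]]
force: [-0.2, 13.1, -3.2]
finger_gap: 0.5
gripper_force: 5.7
```

At 13 N it is hard against the right lane's wall. I'll go round to the near face.

>>> jog_arm(rows="0 0.03 0 0 0 0 1;0.02 0.03 0 0 0 0 1;0.05 0.03 0 0 0 0 1;0.05 0.0 0 0 0 0 1;0.05 -0.024 0 0 0 0 1")

```text
time_s: 8.72
ee_pos: [468.7, -40.8, 108.7]
tcp_rot: [[-1.0, -0.0, 0.001], [-0.0, 1.0, -0.001], [-0.001, -0.001, -1.0]]
force: [0.5, 0.0, -0.3]
finger_gap: 0.5
gripper_force: 0.0
```

>>> jog_arm(rows="-0.006 0 0 0 0 0 1;-0.014 0 0 0 0 0 1;-0.02 0 0 0 0 0 1;-0.026 0 0 0 0 0 1;-0.032 0 0 0 0 0 1")

```text
time_s: 9.35
ee_pos: [500.7, -39.3, 108.3]
tcp_rot: [[-1.0, -0.001, -0.001], [-0.001, 1.0, -0.0], [0.001, -0.0, -1.0]]
force: [-4.8, -0.1, 3.1]
finger_gap: 0.3
gripper_force: 2.2
```

>>> jog_arm(rows="-0.005 0 0 0 0 0 1;-0.01 0 0 0 0 0 1;-0.015 0 0 0 0 0 1;-0.018 0 0 0 0 0 1;-0.018 0 0 0 0 0 1")

```text
time_s: 9.98
ee_pos: [519.3, -39.6, 108.5]
tcp_rot: [[-1.0, -0.0, 0.001], [-0.0, 1.0, -0.0], [-0.001, -0.0, -1.0]]
force: [-0.2, -0.1, -0.1]
finger_gap: 0.4
gripper_force: 0.2
```

>>> jog_arm(rows="-0.004 0 0 0 0 0 1;-0.007 0 0 0 0 0 1;-0.007 0 0 0 0 0 1")

```text
time_s: 10.35
ee_pos: [526.3, -39.7, 108.6]
tcp_rot: [[-1.0, -0.0, 0.001], [-0.0, 1.0, -0.0], [-0.001, -0.0, -1.0]]
force: [-1.6, 0.2, 0.3]
finger_gap: 0.1
gripper_force: 0.2
```

>>> jog_arm(rows="-0.002 0 0 0 0 0 1;-0.003 0 0 0 0 0 1;-0.003 0 0 0 0 0 1;-0.003 0 0 0 0 0 1")

```text
time_s: 10.85
ee_pos: [528.9, -39.6, 108.5]
tcp_rot: [[-1.0, -0.0, 0.0], [-0.0, 1.0, -0.0], [-0.0, -0.0, -1.0]]
force: [-2.0, -0.5, -0.2]
finger_gap: 0.4
gripper_force: 0.8
```

>>> jog_arm(rows="-0.002 0 0 0 0 0 1;-0.003 0 0 0 0 0 1;-0.003 0 0 0 0 0 1;-0.003 0 0 0 0 0 1")

```text
time_s: 11.35
ee_pos: [530.7, -39.5, 108.1]
tcp_rot: [[-1.0, -0.0, -0.003], [-0.0, 1.0, 0.0], [0.003, 0.0, -1.0]]
force: [-8.6, 0.2, 1.0]
finger_gap: 0.5
gripper_force: 4.4
```

>>> jog_arm(rows="-0.001 0 0 0 0 0 1;-0.002 0 0 0 0 0 1;-0.002 0 0 0 0 0 1;-0.002 0 0 0 0 0 1")

```text
time_s: 11.85
ee_pos: [531.5, -39.6, 107.8]
tcp_rot: [[-1.0, -0.0, -0.005], [-0.0, 1.0, 0.0], [0.005, 0.0, -1.0]]
force: [-15.6, 0.4, 5.7]
finger_gap: -0.2
gripper_force: 8.4
```

The force has risen to 16 N, so the lever is at its end stop. I'll back off, lift, clear the view and check.

>>> jog_arm(rows="0.03 0 0 0 0 0 1;0.07 0 0 0 0 0 1;0.08 0 -0.05 0 0 0 1;0.08 0 -0.1 0 0 0 1;0.08 0 -0.1 0 0 0 1")

```text
time_s: 12.48
ee_pos: [456.0, -39.5, 212.1]
tcp_rot: [[-1.0, -0.0, 0.007], [-0.0, 1.0, 0.001], [-0.007, 0.001, -1.0]]
force: [-0.9, 0.3, -0.2]
finger_gap: 0.5
gripper_force: 0.0
```

>>> jog_arm(rows="0.04 0.3 0 0 0 0 1;0.04 0.3 0 0 0 0 1;0.04 0.3 0 0 0 0 1;0.04 0.3 0 0 0 0 1;0.04 0.3 0 0 0 0 1")

```text
time_s: 13.1
ee_pos: [413.1, 262.9, 208.0]
tcp_rot: [[-1.0, -0.001, -0.0], [-0.001, 1.0, 0.0], [0.0, 0.0, -1.0]]
force: [1.3, -0.6, -1.0]
finger_gap: 0.3
gripper_force: 0.0
```

>>> jog_arm(rows="0 0.1 0 0 0 0 1;0 0.1 0 0 0 0 1;0 0.1 0 0 0 0 1;0 0.1 0 0 0 0 1")

```text
time_s: 13.6
ee_pos: [413.9, 359.8, 207.8]
tcp_rot: [[-1.0, 0.0, -0.0], [0.0, 1.0, -0.001], [0.0, -0.001, -1.0]]
force: [0.7, -0.2, -1.3]
finger_gap: 0.2
gripper_force: 0.0
```

```bash
python3 - <<'E'
from h import *
t=bot.grab_frame("top"); a=t[200:290,285:365];b=bot.grab_frame("side")[200:310,270:380]
cv2.imwrite("pics/c6.png",np.hstack([cv2.resize(a,(400,450),interpolation=2),cv2.resize(b,(400,450),interpolation=2)]))
print(bot.observe()["ee_pos"], plate(t))
g=np.array([517.5,-3.5])
for f in(.2,.3,.35):
    q=143;A=-.34;p=[g[0]+q*np.sin(f),g[1]+q*np.cos(f)*np.sin(A),13+q*np.cos(f)*np.cos(A)]
    print(f,((proj("top",p)-[285,200])*5).round())
d=cv2.absdiff(t,cv2.imread("pics/top0.png")).max(2)>60
ys,xs=np.nonzero(d[:345,:]); h=np.zeros((12,16),int)
for y,x in zip(ys,xs): h[y//30,x//40]+=1
print(h)
E
```

```text
[414.06874941 359.47955513 208.31502776] ((519.4293823242188, -3.1782760620117188), (143.01002502441406, 128.95755004882812), 0.17820888757705688)
0.2 [313. 142.]
0.3 [310. 113.]
0.35 [307.  99.]
[[   0    0    0    0    0    0    0    0    0    0    0    0    0    0
     0    0]
 [   0    0    0    0    0    0    0    0    0    0    0    0    0    0
     0    0]
 [   0    0    0    0    0    0    0    0    0    0    0    0    0    0
     0    0]
 [   0    0    0    0    0    0    0    0    0    0    0    0    0    0
     0    0]
 [   0    0    0    0    0    0    0    0    0    0    0    0    0    0
     0    0]
 [   0    0    0    0    0    0    0    0    0    0    0    0    0    0
     0    0]
 [   0    0    0    0    0    0    0    0    0    0    0    0    0    0
     0    0]
 [   0    0   56    0    0    0    0  164  286    0    0    0    0    0
     0    0]
 [   0  119  935  212   14    0    0   83    0    0    0    0    0    0
     0    0]
 [ 168  921  910  845  622    0    0    0    0    0    0    0    0    0
     0    0]
 [  33 1092 1189 1079   95    0    0    0    0    0    0    0    0    0
     0    0]
 [   0  331  590  585  134    0    0    0    0    0    0    0    0    0
     0    0]]
```

View pics/c6.png

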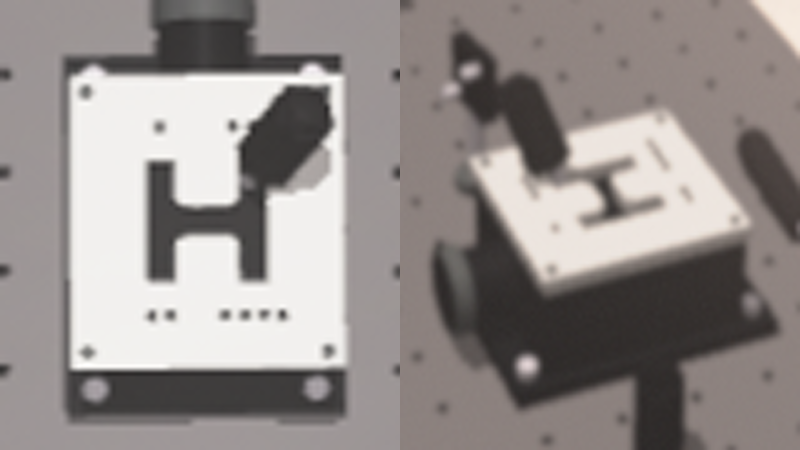

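The handle now leans forward and right into slot 3 (cap about (305,112) in the left half) and nothing else has moved. To be sure it's fully home, I'll check the lean numerically.

```bash
python3 - <<'E'
from h import *
t=bot.grab_frame("top"); g=t.min(2).astype(float)
a=cv2.resize(g[200:290,285:365].astype(np.uint8),None,fx=10,fy=10,interpolation=cv2.INTER_CUBIC)
m=(a<130).astype(np.uint8)
m[:,:450]=0; m[:170]=0; m[420:]=0
n,l,st,_=cv2.connectedComponentsWithStats(m); i=1+st[1:,4].argmax(); print("blob x,y,w,h",st[i])
H=a<130; print("left lane rows",np.nonzero(H[300:600,320])[0][[0,-1]]+300,"right lane bottom",np.nonzero(H[300:600,505])[0][[0,-1]]+300, "passage rows", np.nonzero(H[300:600,410])[0][[0,-1]]+300)
for gx in(516.7,518):
  for f in(.25,.3,.35):
    A=-.34; Rm=np.array([[np.cos(f),0,np.sin(f)],[-np.sin(f)*np.sin(A),np.cos(A),np.cos(f)*np.sin(A)],[-np.sin(f)*np.cos(A),-np.sin(A),np.cos(f)*np.cos(A)]])
    P=[]
    for s,r in((85,14),(135,14),(143,11)):
        for k in np.arange(0,6.28,.1): P.append(proj("top",[gx,-3.5,13]+Rm@[r*np.cos(k),r*np.sin(k),s]))
    P=(np.array(P)-[285,200])*10; print(gx,f,"x",P[:,0].min().round(),P[:,0].max().round(),"ymin",P[:,1].min().round(),"ymax",P[:,1].max().round())
  print("gate edges rows", [((proj("top",[gx+d,-3.5,80])-[285,200])*10).round()[1] for d in(31,7,-7,-31)])
E
```

```text
blob x,y,w,h [  450   172   216   248 29326]
left lane rows [324 559] right lane bottom [300 559] passage rows [414 466]
516.7 0.25 x 474.0 668.0 ymin 213.0 ymax 403.0
516.7 0.3 x 472.0 664.0 ymin 185.0 ymax 385.0
516.7 0.35 x 470.0 660.0 ymin 158.0 ymax 367.0
gate edges rows [np.float64(310.0), np.float64(411.0), np.float64(469.0), np.float64(570.0)]
518 0.25 x 474.0 668.0 ymin 208.0 ymax 398.0
518 0.3 x 472.0 664.0 ymin 180.0 ymax 380.0
518 0.35 x 470.0 660.0 ymin 153.0 ymax 362.0
gate edges rows [np.float64(305.0), np.float64(405.0), np.float64(464.0), np.float64(565.0)]
```

The measured fore lean is about 0.33 rad. The end-of-slot geometry gives tan f = 24/71, or 0.326 rad, and the 16 N stop agrees, so the lever is home.

```bash
python3 -c "
from bench import bot
print(bot.hand_in())"
```

```text
the job is handed in; nothing more can be done
None
```

The lever is fully home in slot 3, moved only by pushing; the arm is clear, nothing else moved in the top view, and the job was handed in at about 14 s.

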